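# Click the watch round to crown-down and start the timing run

### The arm

A 6-joint arm with a two-finger parallel gripper is mounted at the origin on the work surface. World frame = base frame: x ahead of the robot, y to its left, z up, the work surface at z = 0. Lengths are in mm, angles in degrees, forces in N, time in s.
With the tool pointing down it reaches from about 325 to 900 mm from the base axis. Payload 3.5 kg.
Tool frame: the origin (TCP) lies midway between the tips of the shut fingers; the grasp point (between the pads) lies 19 mm behind it (arm.pinch_z is the distance from the TCP to the grasp point, in mm); z points along the fingers, y is the line along which they close (so a half turn about z gives the same grasp; the last joint's range is limited). The gripper opens to 85 mm and grips with 20 to 120 N. Pads are 22 mm wide; open, the fingers measure 114 mm over their backs; the gripper's body (76 mm by 85 mm) begins 54 mm behind the grasp point. The pads swing forward as they close: fully open they stand 13 mm farther back than shut.
Start: joints at [-77.831, 15.837, -1.513, 72.651, 0, 84.076], TCP at [194.098, -594.094, 231.313] pointing down, gripper open.
Joint ranges: [-178.77, 178.77], [-48.84, 107.48], [-61.69, 71.31], [-111.58, 123.2], [-90, 87.43], [-180, 180]. Speed limits (degrees/s): [147.25, 147.25, 180, 180, 180, 180].

### API

Orientations are given as [roll, pitch, yaw] about the fixed x, y, z axes, in that order (R = Rz(yaw) Ry(pitch) Rx(roll)).
In Python, from workcell import monitor, optics, order, models, arm gives the robot as it stands.
- The arm moves only by the tool apply_moves, never from a script. Its argument "plan" is a list of rows, each an object of numbers: "rx", "ry", "rz": the turn, a rotation vector about the tool's x, y, z each as a share of pi rad, from -1 to 1; "tx", "ty", "tz": the shift along the tool's x, y, z each as a share of 0.4 m, from -1 to 1; "hand": the opening, from -1 (shut) to 1 (fully open). In form: [{"rx": .., "ry": .., "rz": .., "tx": .., "ty": .., "tz": .., "hand": ..}, ...]. A call has 1 to 12 rows; each row is the pose to reach, as a shift and turn from the pose commanded when the call began, along the tool's axes at that moment, turning the shorter way round; what a row does not reach only later rows make up. A row lasts 1/8 s, in which the tool goes at most 62.5 mm and 10.7 degrees, less where a joint would pass 70% of its speed; a pose out of reach is approached as far as the arm can. A call with a number of a shift or a turn outside -1 to 1 is refused whole. A call with a gripper value outside its range is refused whole. The fingers move at their own pace and stop on an object; the grip force is fixed at half the most. Time passes only in rows, so rows that repeat a pose let the fingers close. It gives the time, the measured TCP pose, the force, the opening and the grip force at its end, in the units of the state.
- monitor.read_state(): the state, without advancing time (a new reading comes with each control period).
- optics.capture(name): name is "side" or "top" or "wrist"; returns a dict with "img" (400x640x3 uint8, blue, green, red), "z_map" (400x640 float32, mm along the optical axis (not along the pixel's ray), 0 where there is no reading), "fx", "fy", "cx", "cy" (pixels), "pose" (4x4, takes a point from camera to world coordinates). Camera axes: x right, y down, z forward; pixel columns grow to the right and rows downward; lengths in mm; the calibration is good to about 2 mm. The wrist camera is an equidistant fisheye: a pixel r from the principal point sees the ray r / f radians off the axis. A picture is of the moment at which its call begins.
- order.job_done(): hands the job in; it is judged then, once.
Trained networks look in the newest picture that a camera, given by its name, has taken for a name from the list of things; names that differ only in an ending like _2 or _b are one class to them, and where a whole thing is asked for, a point or a joint stands for the part that bears it (a point fixed in the world has none). Each returns a list of dicts, best first, with "conf" (0 to 1); they miss things now and then, are a little off and sometimes report something else, mostly with a low value. They report only what shows in the picture. A call takes as long as a camera call. They do not tell look-alikes from the thing itself.
- models.trace(query, camera): "region" (400x640 bool, what is visible of it) and "extent" ([left, top, right, bottom] in pixels, round what is visible of it).
The state is a dict: "time": time; "joint_positions": joint angles; "joint_velocities": joint speeds; "effort": joint torques, N m; "position": TCP position; "ee_rot": TCP orientation; "ft_force": force on the tool from outside, world axes, zero at the start; "ft_torque": the same for the moment, N m; "opening": finger opening in mm; "grip_force": force on a finger pad.
Only numpy, scipy, OpenCV 4.12 (cv2) and the standard library are available. Lean on these libraries where they do the work, as an engineer would, in place of code of your own. Each camera call takes 0.05 s, during which the arm holds its last target. There are 200 camera calls.

### The job

The watch on the timing stand is to be timed next with its crown pointing straight down at the bench: with a fingertip, gently flick the edge of the stand's star-shaped thumbwheel round, click by click, until the crown and its red pointer point straight down and the wheel rests in that click. Then press the green start button of the red timing machine all the way down and let go. Do not lift, tip or shove the stand, do not touch the watch or its clamp, and leave the other things on the bench where they are.

Things in the scene. Friction and masses are not known exactly. Their poses are not given: they have to be found in the camera images.
- timing_stand: Heavy loose stand (about 2.2 kg) for a watch under test, on a 3 mm blue mat: grey base 120 x 120 x 16 mm, pillar, black bearing barrel 54 mm in diameter along the stand's x (x -30 to +30 mm, axis 135 mm up). Origin: centre of the underside, z up; -x is the thumbwheel's side, which faces the robot give or take 0.4 rad; the watch is on the +x side.
- wheel_axis (a point): Centre of the aluminium thumbwheel, on its level axle. Does not turn: axes as the stand (x along the axle, z up). Wheel 16 mm thick; hub radius 34 mm; eight straight 9 mm wide teeth, 45 degrees apart, with rounded crests 51.5 mm from the axle. In every click a gap between two teeth (25 mm wide near the crests) is straight up, and the teeth beside it lean 22.5 degrees to either side.
- position_wheel (a joint): Turn of thumbwheel and watch, rad, endless. 0 and every multiple of 2 pi: crown straight down. Grows when the wheel's top is pushed to the stand's -y. Clicks every pi/4: a sprung detent takes about 3 N at the teeth to leave a click; past half way the wheel runs on into the next click by itself within about 0.3 s. Starts 2 to 6 clicks above 0; either way round is allowed.
- crown_pointer (a point): Tip of the red pointer (14 mm wide) on the black clamp disc beside the watch's crown, 40 mm from the axle, 60 mm to +x of the stand's origin; turns with the wheel. Its -z axis is the way crown and pointer point, so its z axis is upright when the crown is straight down. A red stripe on the thumbwheel's front and a red patch in one gap of its edge point the same way.
- watch: The watch in its clamp at the far (+x) end of the spindle: steel case 40 mm in diameter, white dial facing the stand's +x, black clamp disc of 29 mm radius, jaws reaching 40 mm from the axle; occupies x from 30 to 66 mm of the stand. Origin on the axle, 48 mm to +x of the stand's origin. Not to be touched.
- timing_machine: Red timing machine, fixed, 210 mm wide (y), 152 mm deep (x), 90 mm high at the back. Origin: centre of the underside; z up; front faces its -x. A flat front ledge 35 mm high and about 60 mm deep carries the keys; behind it a sloped face with a green display. Three yellow keys on the ledge are not used.
- start_button_top (a point): Centre of the top of the green start button (22 mm in diameter, in a round black collar 38 mm across and 12 mm high) on the ledge, 56 mm above the bench; pressed straight down.
- start_button (a joint): Travel of the start button, m: 0 up, 0.005 fully down (takes 4 N); springs back.
- loupe: Black eye loupe, loose, 38 mm in diameter, 34 mm high, on the mat. Origin: centre of its underside.
- tweezers: Brass tweezers, loose, 120 mm long, lying along their x axis on the mat. Origin at the middle.
- screwdriver: Small red screwdriver, loose, 121 mm long, lying along its x axis, handle to -x. Origin at the front end of the handle.
- movement_holder: Black movement holder 46 x 30 x 12 mm with a brass movement on it, loose, on the mat. Origin: centre of its underside.
- dust_dome: Clear dust dome on a blue base, loose, 108 mm in diameter, 81 mm high. Origin: centre of its underside.
- jar: Glass jar with steel lid, loose, 64 mm in diameter, 85 mm high. Origin: centre of its underside.
- case_ball: Blue case-opener ball with a flat foot, loose, 66 mm in diameter, 62 mm high. Origin: centre of its underside.
There are look-alikes about, which are no part of the job. Leave any orange look-alike of the timing_stand alone.

How it is judged:
By the outcome, as a careful person would: the job done as asked, in the order asked, and still so for the second after the job is handed in, with the robot touching nothing.
It also fails if it takes over 48 s, if anything falls off the work surface, if the arm or the gripper's body presses on something with over 40 N, if the wrist force passes 120 N, or if a joint passes its speed limit or range.

## Working session

There is one attempt and no reset: what is moved stays moved. The work goes in short steps, Python scripts to look and compute and a tool call to move; the robot and the scene stay as the last step left them, time stands still between calls to the robot, and variables do not carry over. Pictures are saved under pics/ and viewed, at most 10 in all, crops included, and the job is handed in when it is done.

Besides the shell and the picture viewer there is one more tool, called by a JSON object that holds its "op" and its "data", one argument or row to a line. apply_moves: Moves the arm, as the interface text tells. Shift numbers are shares of 0.4 m and turn numbers shares of pi rad, none past 1 either way. Its arguments: {"type":"object","properties":{"plan":{"type":"array","items":{"type":"object","properties":{"rx":{"type":"number"},"ry":{"type":"number"},"rz":{"type":"number"},"tx":{"type":"number"},"ty":{"type":"number"},"tz":{"type":"number"},"hand":{"type":"number"}}}}},"required":["plan"]}

```bash
ls; mkdir -p pics; cat > h.py <<'E'
import numpy as np, cv2
from workcell import monitor, optics, order, models, arm
def pts(c):
    z=c["z_map"]; v,u=np.mgrid[:z.shape[0],:z.shape[1]]
    P=np.stack([(u-c["cx"])/c["fx"]*z,(v-c["cy"])/c["fy"]*z,z],-1)
    W=P@c["pose"][:3,:3].T+c["pose"][:3,3]; W[z==0]=np.nan
    return W
E
python3 - <<'E'
from h import *
import pickle
for n in ("side","top"):
    c=optics.capture(n); pickle.dump(c,open(n+".pkl","wb")); cv2.imwrite(f"pics/{n}0.png",c["img"]); W=pts(c)
    print(n,c["pose"].round(2).tolist(),c["fx"],c["cx"],c["cy"])
    for q in ("timing_stand","wheel_axis","crown_pointer","watch","timing_machine","start_button_top","loupe","tweezers","screwdriver","movement_holder","dust_dome","jar","case_ball"):
        for d in models.trace(q,n):
            if d["conf"]>.2: print(q,round(d["conf"],2),list(map(int,d["extent"])),np.nanmedian(W[d["region"]],axis=0).round(0))
s=monitor.read_state(); print(s["time"],s["position"],s["ee_rot"],s["opening"])
E
```

```text
pics
side [[-0.72, -0.33, 0.62, -116.17], [-0.7, 0.36, -0.62, 670.21], [-0.01, -0.87, -0.49, 648.45], [0.0, 0.0, 0.0, 1.0]] 403.1123071800172 310.6258277442032 202.10581338065634
timing_stand 0.82 [168, 177, 223, 241] [791. 202.  89.]
timing_stand 0.7 [305, 173, 364, 248] [504. -43.  80.]
wheel_axis 0.76 [172, 177, 226, 246] [790. 202.  90.]
wheel_axis 0.64 [304, 172, 363, 254] [504. -43.  74.]
crown_pointer 0.78 [173, 177, 221, 212] [797. 234. 144.]
crown_pointer 0.71 [315, 172, 360, 217] [468. -53. 145.]
watch 0.7 [209, 176, 221, 199] [776. 151. 140.]
watch 0.54 [314, 176, 328, 198] [570. -56. 150.]
timing_machine 0.72 [153, 229, 261, 323] [583. 321.  46.]
start_button_top 0.64 [239, 265, 246, 274] [528. 255.  55.]
loupe 0.55 [295, 236, 310, 253] [521.  59.  31.]
tweezers 0.64 [312, 173, 327, 198] [571. -57. 148.]
tweezers 0.45 [353, 213, 375, 226] [ 508. -181.    5.]
screwdriver 0.36 [236, 268, 246, 272] [527. 255.  55.]
movement_holder 0.7 [289, 216, 306, 225] [633. -37.  14.]
dust_dome 0.7 [385, 158, 414, 187] [ 571. -467.   35.]
jar 0.67 [300, 257, 327, 303] [373. 176.  57.]
ja
[... 546 characters left out ...]
is 0.8 [242, 102, 287, 149] [796. 189. 122.]
crown_pointer 0.75 [318, 184, 340, 221] [482. -61. 163.]
crown_pointer 0.57 [246, 102, 282, 135] [806. 219. 153.]
timing_machine 0.92 [204, 158, 266, 208] [592. 298.  59.]
tweezers 0.53 [362, 199, 360, 210] [ 514. -185.    7.]
screwdriver 0.61 [305, 235, 339, 239] [401. -50.  12.]
movement_holder 0.5 [293, 196, 303, 204] [528.  53.  38.]
dust_dome 0.84 [430, 172, 458, 202] [ 588. -482.   54.]
jar 0.67 [263, 228, 283, 248] [392. 154.  85.]
jar 0.35 [327, 184, 340, 195] [572. -67. 155.]
case_ball 0.63 [200, 243, 219, 254] [361. 388.  55.]
1.4 [ 194.1009959  -594.1040236   231.33712552] [1.79997565e+02 3.37451318e-04 1.80927739e+01] 85.52482941211625
```

```bash
python3 - <<'E'
from h import *
a=cv2.imread("pics/side0.png");b=cv2.imread("pics/top0.png")
A=cv2.resize(a[150:260,140:400],(780,330),interpolation=cv2.INTER_CUBIC)
B=cv2.resize(b[95:265,190:470],(445,270),interpolation=cv2.INTER_CUBIC)
C=cv2.resize(b[165:235,290:377],(335,270),interpolation=cv2.INTER_CUBIC)
cv2.imwrite("pics/m1.png",np.vstack([A,np.hstack([B,C])]))
E
```

```text
(no output)
```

View pics/m1.png

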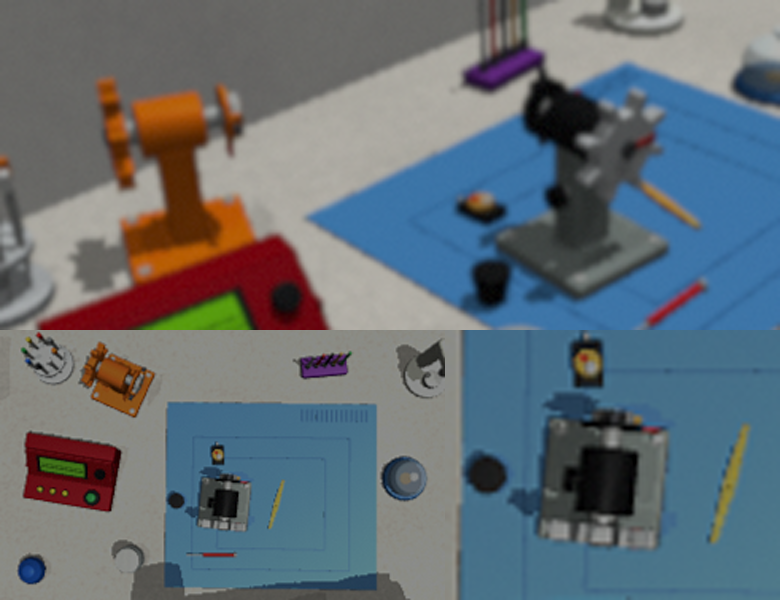

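```bash
python3 - <<'E'
from h import *
import pickle
for n in ("top","side"):
    c=pickle.load(open(n+".pkl","rb")); W=pts(c)
    m=lambda lo,hi:W[(W[...,2]>lo)&(W[...,2]<hi)&(abs(W[...,0]-520)<130)&(abs(W[...,1]+60)<105)]
    for lo,hi in ((13,25),(155,172),(175,195)):
        p=m(lo,hi); print(n,lo,hi,len(p))
        if len(p)>3: print(np.median(p,0).round(1),p.min(0).round(1),p.max(0).round(1),cv2.minAreaRect(p[:,:2].astype(np.float32)))
    # red / green
    hsv=cv2.cvtColor(c["img"],cv2.COLOR_BGR2HSV)
    red=((hsv[...,0]<8)|(hsv[...,0]>172))&(hsv[...,1]>130)
    k=red&(W[...,2]>80)&(abs(W[...,0]-520)<130)&(abs(W[...,1]+60)<105)
    print("red",W[k].round(0).tolist())
    g=(abs(hsv[...,0]-65)<15)&(hsv[...,1]>100)&(abs(W[...,0]-528)<30)&(abs(W[...,1]-255)<30)
    print("btn",W[g].round(0).tolist()[:40])
    for q in ("start_button_top",):
        for d in models.trace(q,n): print(d["conf"],d["extent"],W[d["region"]].mean(0))
E
```

```text
top 13 25 541
[537.  -48.   20.2] [ 397.3 -159.8   13. ] [648.4  22.7  25. ] ((508.4346923828125, -76.51901245117188), (172.64317321777344, 255.69366455078125), 72.28642272949219)
top 155 172 326
[516.4 -60.8 163.4] [ 462.2 -105.9  155.1] [585.7  -9.7 171.8] ((524.9436645507812, -64.10154724121094), (94.88134765625, 120.0960693359375), 83.04005432128906)
top 175 195 44
[475.5 -66.4 184.7] [465.6 -77.6 175. ] [580.7 -37.  191.2] ((522.9341430664062, -56.47088623046875), (115.11864471435547, 40.3876953125), 0.9739485383033752)
red [[572.0, -43.0, 151.0], [566.0, -106.0, 136.0], [541.0, -88.0, 150.0], [538.0, -88.0, 151.0]]
btn [[544.0, 254.0, 55.0], [544.0, 251.0, 50.0], [540.0, 257.0, 59.0], [540.0, 254.0, 54.0], [540.0, 249.0, 59.0], [540.0, 245.0, 62.0], [540.0, 244.0, 46.0], [536.0, 261.0, 54.0], [536.0, 257.0, 58.0], [536.0, 254.0, 53.0], [536.0, 249.0, 59.0], [536.0, 246.0, 57.0], [536.0, 242.0, 56.0], [537.0, 240.0, 48.0], [532.0, 261.0, 57.0], [532.0, 257.0, 59.0], [532.0, 253.0, 58.0], [532.0, 249.0, 58.0], [532.0, 246.0, 58.0], [532.0, 242.0, 60.0], [533.0, 240.0, 47.0], [529
[... 1321 characters left out ...]
 250.0, 55.0], [527.0, 248.0, 54.0], [525.0, 247.0, 55.0], [533.0, 261.0, 56.0], [532.0, 259.0, 55.0], [532.0, 256.0, 54.0], [531.0, 254.0, 53.0], [526.0, 255.0, 56.0], [525.0, 250.0, 54.0], [521.0, 250.0, 56.0], [526.0, 244.0, 49.0], [535.0, 263.0, 53.0], [532.0, 262.0, 54.0], [528.0, 262.0, 56.0], [526.0, 261.0, 56.0], [526.0, 258.0, 55.0], [523.0, 257.0, 56.0], [522.0, 255.0, 55.0], [523.0, 252.0, 53.0], [520.0, 250.0, 53.0], [523.0, 246.0, 49.0], [525.0, 242.0, 46.0], [535.0, 263.0, 50.0], [531.0, 263.0, 52.0], [527.0, 263.0, 54.0], [525.0, 261.0, 54.0], [523.0, 260.0, 55.0], [524.0, 256.0, 52.0], [521.0, 256.0, 53.0], [521.0, 253.0, 52.0]]
0.64 [239.9, 265.7, 246.4, 274.4] [nan nan nan]
```

{"op": "apply_moves", "data": {
  "plan": [
    {"tx": 0.937,"ty": -0.967,"tz": -0.17,"rz": 0.1,"hand": 1},
    {"tx": 0.937,"ty": -0.967,"tz": -0.17,"rz": 0.1,"hand": 1},
    {"tx": 0.937,"ty": -0.967,"tz": -0.17,"rz": 0.1,"hand": 1},
    {"tx": 0.937,"ty": -0.967,"tz": -0.17,"rz": 0.1,"hand": 1},
    {"tx": 0.937,"ty": -0.967,"tz": -0.17,"rz": 0.1,"hand": 1},
    {"tx": 0.937,"ty": -0.967,"tz": -0.17,"rz": 0.1,"hand": 1},
    {"tx": 0.937,"ty": -0.967,"tz": -0.17,"rz": 0.1,"hand": 1},
    {"tx": 0.937,"ty": -0.967,"tz": -0.17,"rz": 0.1,"hand": 1},
    {"tx": 0.937,"ty": -0.967,"tz": -0.17,"rz": 0.1,"hand": 1},
    {"tx": 0.937,"ty": -0.967,"tz": -0.17,"rz": 0.1,"hand": 1},
    {"tx": 0.937,"ty": -0.967,"tz": -0.17,"rz": 0.1,"hand": 1},
    {"tx": 0.937,"ty": -0.967,"tz": -0.17,"rz": 0.1,"hand": 1}
  ]
}}

```text
validation failed for argument at $.pl...
```

```bash
cat >> h.py <<'E'
def wpts(c):
    z=c["z_map"]; v,u=np.mgrid[:z.shape[0],:z.shape[1]]
    a=(u-c["cx"])/c["fx"]; b=(v-c["cy"])/c["fy"]; t=np.hypot(a,b)+1e-9
    k=np.tan(np.minimum(t,1.5))/t
    P=np.stack([a*k*z,b*k*z,z],-1); W=P@c["pose"][:3,:3].T+c["pose"][:3,3]; W[z==0]=np.nan
    return W
E
python3 - <<'E'
from h import *
import pickle
c=optics.capture("wrist"); pickle.dump(c,open("w1.pkl","wb"))
s=monitor.read_state(); print(s["time"],s["position"],s["ee_rot"])
print(c["pose"].round(2).tolist(),c["fx"],c["cx"],c["cy"])
W=wpts(c); print(W[200,320])
sel=(abs(W[...,0]-520)<90)&(abs(W[...,1]+62)<90)&(W[...,2]>10)
vu=np.argwhere(sel); print(vu.min(0),vu.max(0))
cv2.imwrite("pics/w1.png",c["img"])
E
```

```text
1.55 [ 194.11489391 -594.10421869  231.31005767] [ 1.79998801e+02 -1.22658192e-03  1.80937636e+01]
[[0.31, -0.92, -0.26, 258.07], [-0.95, -0.3, -0.08, -572.43], [0.0, 0.27, -0.96, 374.27], [0.0, 0.0, 0.0, 1.0]] 309.70691628693146 320.0281789709183 204.4619037014214
[ 164.09652503 -603.437796     -0.64258375]Traceback (most recent call last):
  File "<stdin>", line 8, in <module>
    return umr_minimum(a, axis, None, out, keepdims, initial, where)
ValueError: zero-size array to reduction operation minimum which has no identity
```

{"op": "apply_moves", "data": {
  "plan": [
    {"rx": 0,"ry": 0,"rz": 0.1,"tx": 0.937,"ty": -0.967,"tz": -0.17,"hand": 1},
    {"rx": 0,"ry": 0,"rz": 0.1,"tx": 0.937,"ty": -0.967,"tz": -0.17,"hand": 1},
    {"rx": 0,"ry": 0,"rz": 0.1,"tx": 0.937,"ty": -0.967,"tz": -0.17,"hand": 1},
    {"rx": 0,"ry": 0,"rz": 0.1,"tx": 0.937,"ty": -0.967,"tz": -0.17,"hand": 1},
    {"rx": 0,"ry": 0,"rz": 0.1,"tx": 0.937,"ty": -0.967,"tz": -0.17,"hand": 1},
    {"rx": 0,"ry": 0,"rz": 0.1,"tx": 0.937,"ty": -0.967,"tz": -0.17,"hand": 1},
    {"rx": 0,"ry": 0,"rz": 0.1,"tx": 0.937,"ty": -0.967,"tz": -0.17,"hand": 1},
    {"rx": 0,"ry": 0,"rz": 0.1,"tx": 0.937,"ty": -0.967,"tz": -0.17,"hand": 1},
    {"rx": 0,"ry": 0,"rz": 0.1,"tx": 0.937,"ty": -0.967,"tz": -0.17,"hand": 1},
    {"rx": 0,"ry": 0,"rz": 0.1,"tx": 0.937,"ty": -0.967,"tz": -0.17,"hand": 1},
    {"rx": 0,"ry": 0,"rz": 0.1,"tx": 0.937,"ty": -0.967,"tz": -0.17,"hand": 1},
    {"rx": 0,"ry": 0,"rz": 0.1,"tx": 0.937,"ty": -0.967,"tz": -0.17,"hand": 1}
  ]
}}

```text
time: 3.05
position: [429.8, -110.9, 299.1]
ee_rot: [180.0, 0.0, -0.0]
ft_force: [0.5, -0.1, 0.6]
opening: 85.2
grip_force: 0.0
```

```bash
cat > look.py <<'E'
import sys
from h import *
import pickle
n=sys.argv[1]
c=optics.capture("wrist"); pickle.dump(c,open(n+".pkl","wb"))
s=monitor.read_state(); print(s["time"],s["position"],s["ee_rot"])
W=wpts(c)
sel=(abs(W[...,0]-520)<90)&(abs(W[...,1]+62)<90)&(W[...,2]>10)
vu=np.argwhere(sel); print(vu.min(0),vu.max(0)); cv2.imwrite(f"pics/{n}.png",c["img"])
E
python3 look.py w1
```

```text
3.1 [ 429.76047719 -110.97180706  299.06425925] [ 1.79999404e+02  2.93696896e-02 -2.34473007e-02]
[27 54] [399 484]
```

View pics/w1.png

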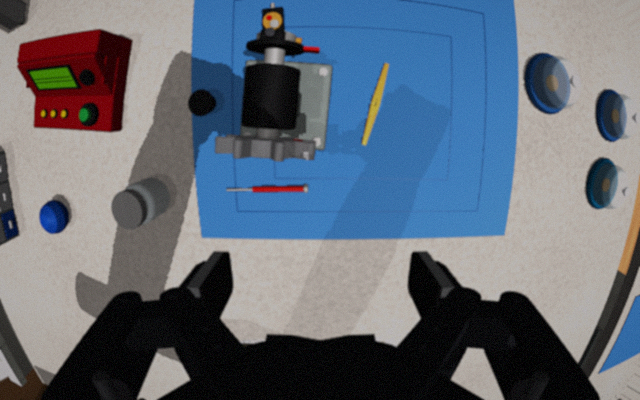

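The wrist view shows the grey stand (wheel at pixel 265,148; pointer tip at 318,50, pointing to the robot's right = -y). The candidates are the grey stand (side 334,210) and the orange look-alike (side 195,210). I choose the grey one.

```bash
python3 - <<'E'
from h import *
import pickle
c=pickle.load(open("w1.pkl","rb")); W=wpts(c)
sel=(W[...,2]>168)&(W[...,0]<500)&(abs(W[...,1]+62)<60)&(W[...,0]>440)
vu=np.argwhere(sel); print(vu.min(0),vu.max(0)); p=W[sel]
for lo in range(-120,0,4):
    q=p[(p[:,1]>=lo)&(p[:,1]<lo+4)]
    if len(q): print(lo,len(q),q[:,0].min().round(1),q[:,0].max().round(1),np.percentile(q[:,2],[50,95]).round(1))
# barrel
b=W[(W[...,2]>150)&(W[...,2]<168)&(W[...,0]>495)&(W[...,0]<540)&(abs(W[...,1]+65)<30)]
for x in range(496,540,6):
    q=b[(b[:,0]>=x)&(b[:,0]<x+6)]
    if len(q)>5:
        A=np.c_[2*q[:,1],2*q[:,2],np.ones(len(q))]; s=np.linalg.lstsq(A,(q[:,1:]**2).sum(1),rcond=None)[0]; print(x,len(q),s[:2].round(1),np.sqrt(s[2]+s[0]**2+s[1]**2).round(1))
bs=W[(W[...,2]>14)&(W[...,2]<24)&(abs(W[...,0]-520)<75)&(abs(W[...,1]+70)<75)].astype(np.float32)
print(cv2.minAreaRect(bs[:,:2]),bs.min(0),bs.max(0))
hsv=cv2.cvtColor(c["img"],cv2.COLOR_BGR2HSV)
red=((hsv[...,0]<8)|(hsv[...,0]>172))&(hsv[...,1]>130)&(W[...,2]>60)&(W[...,1]<0)&(W[...,0]>400)
print(W[red].round(0).tolist())
for d in models.trace("start_button_top","wrist"): print(d["conf"],d["extent"],np.nanmedian(W[d["region"]],0))
im=cv2.resize(c["img"][5:190,180:360],(780,800*0+590*1),interpolation=cv2.INTER_CUBIC); cv2.imwrite("pics/w1c.png",im)
E
```

```text
[139  54] [399 380]
-120 718 440.0 450.0 [393.9 402.7]
-116 493 440.0 441.9 [388.4 396.6]
-112 520 440.0 441.8 [388.2 396.7]
-108 506 440.0 442.0 [388.9 396.6]
-104 766 440.0 450.0 [397.  402.9]
-100 938 440.0 449.9 [397.2 403. ]
-96 904 440.0 449.9 [397.1 403.2]
-92 880 440.1 450.0 [395.8 402.3]
-88 884 440.0 449.0 [390.2 398.9]
-84 920 440.0 478.2 [387.4 398.3]
-80 779 440.0 478.8 [380.5 399.1]
-76 457 440.1 479.1 [377.8 384.6]
-72 305 440.1 479.3 [364.7 379.6]
-68 556 440.0 479.4 [357.1 370.7]
-64 524 440.0 480.3 [356.8 368.2]
-60 330 440.0 480.4 [360.1 402.3]
-56 404 440.0 481.2 [398.8 404.6]
-52 957 440.0 481.5 [389.6 404.3]
-48 1143 440.0 482.0 [383.4 403.5]
-44 964 440.0 482.7 [381.9 403.4]
-40 319 440.0 481.9 [370.5 389.3]
-36 12 440.1 476.7 [182.9 366.9]
496 316 [-60.3 139. ] 26.2
502 331 [-60.9 139.1] 26.2
508 325 [-61.5 138.7] 26.5
514 335 [-62.1 138.9] 26.3
520 330 [-62.5 138.6] 26.6
526 323 [-63.1 138.8] 26.4
532 332 [-63.7 138.9] 26.3
538 113 [-64.1 138.6] 26.6Traceback (most recent call last):
  File "<stdin>", line 16, in <module>
cv2.error: OpenCV(4.12.0) /io/opencv/modules/imgproc/src/convhull.cpp:143: error: (-215:Assertion failed) total >= 0 && (depth == CV_32F || depth == CV_32S) in function 'convexHull'
```

```bash
python3 - <<'E'
from h import *
import pickle
c=pickle.load(open("w1.pkl","rb")); W=wpts(c)
yaw=np.arctan(-0.0945); O=np.array([499,-60.3,138.8])
R=np.array([[np.cos(yaw),np.sin(yaw),0],[-np.sin(yaw),np.cos(yaw),0],[0,0,1]])
S=(W-O)@R.T
sel=(S[...,2]>5)&(S[...,2]<60)&(S[...,0]<-5)&(S[...,0]>-60)&(abs(S[...,1])<60)
p=S[sel]; r=np.hypot(p[:,1],p[:,2]); a=np.degrees(np.arctan2(-p[:,1],p[:,2]))
k=(r>46)&(r<56)
print("crest x",np.percentile(p[k,0],[1,10,50,90,99]).round(1), "r",np.percentile(r[k],[50,95]))
h,e=np.histogram(a[k],np.arange(-90,91,5)); print([(int(x),int(n)) for x,n in zip(e,h) if n])
for cen in (-67.5,-22.5,22.5,67.5):
    m=k&(abs(a-cen)<14); print(cen,m.sum(),a[m].mean().round(1),np.percentile(a[m],[3,97]).round(1),p[m,0].min().round(1),p[m,0].max().round(1))
hsv=cv2.cvtColor(c["img"],cv2.COLOR_BGR2HSV)
red=((hsv[...,0]<8)|(hsv[...,0]>172))&(hsv[...,1]>130)&(abs(S[...,1])<70)&(S[...,2]>-60)&(S[...,2]<60)
print(S[red].round(0).tolist())
d0=R@np.array([1,0,0]); print(yaw*57.3)
for d in models.trace("start_button_top","wrist"): print(d["conf"],d["extent"],np.nanmedian(W[d["region"]],0))
im=cv2.resize(c["img"][5:190,180:360],(570,590),interpolation=cv2.INTER_CUBIC); cv2.imwrite("pics/w1c.png",im)
E
```

```text
crest x [-34.3 -32.6 -26.3 -19.9 -18.6] r [49.62637199 51.50186174]
[(-75, 1), (-70, 17), (-65, 78), (-30, 15), (-25, 76), (-20, 98), (15, 68), (20, 97), (25, 34), (60, 90), (65, 46)]
-67.5 96 -63.7 [-67.1 -60.8] -34.7 -18.6
-22.5 189 -20.2 [-26.7 -16.5] -34.3 -18.1
22.5 199 21.7 [17.4 26.8] -34.6 -18.4
67.5 136 64.4 [61.6 68.7] -33.6 -18.6
[[72.0, 9.0, 27.0], [71.0, 18.0, 22.0], [71.0, 23.0, 16.0], [69.0, -0.0, 25.0], [70.0, 9.0, 17.0], [70.0, 23.0, 13.0], [70.0, 11.0, 14.0], [70.0, -4.0, 15.0], [70.0, -19.0, 20.0], [70.0, 21.0, 8.0], [69.0, 16.0, 11.0], [70.0, 11.0, 9.0], [70.0, -15.0, 15.0], [72.0, -27.0, 9.0], [72.0, -28.0, 7.0], [73.0, -28.0, 5.0], [73.0, -30.0, 6.0], [73.0, -30.0, 6.0], [73.0, -31.0, 7.0], [73.0, -32.0, 6.0], [73.0, -33.0, 6.0], [73.0, -34.0, 6.0], [73.0, -35.0, 7.0], [73.0, -36.0, 6.0], [73.0, -37.0, 8.0], [70.0, 25.0, 4.0], [69.0, -13.0, 12.0], [70.0, -26.0, 10.0], [71.0, -27.0, 9.0], [71.0, -28.0, 8.0], [71.0, -29.0, 7.0], [71.0, -30.0, 7.0], [72.0, -31.0, 7.0], [72.0, -31.0, 6.0], [72.0, -32.0, 6.0], [72.0, -33.0, 6.0], [72.0, -34.0, 7.0], [72.0, -35.0, 6.0
[... 1628 characters left out ...]
3.0], [12.0, 13.0, 22.0], [10.0, 17.0, 20.0], [13.0, -26.0, 8.0], [6.0, 20.0, 19.0], [7.0, 2.0, 26.0], [5.0, 21.0, 15.0], [5.0, 8.0, 25.0], [5.0, 5.0, 25.0], [8.0, -26.0, 5.0], [5.0, -21.0, 17.0], [2.0, 19.0, 18.0], [2.0, 8.0, 24.0], [5.0, -26.0, 8.0], [1.0, 12.0, 24.0], [1.0, 7.0, 25.0], [-2.0, 22.0, 15.0], [-3.0, 19.0, 18.0], [-5.0, 20.0, 17.0], [-6.0, 14.0, 22.0], [-5.0, 12.0, 22.0], [-4.0, -11.0, 24.0], [-7.0, 17.0, 20.0], [-4.0, -23.0, 13.0], [-17.0, -27.0, 6.0], [-18.0, -31.0, 7.0], [-18.0, -32.0, 6.0], [-18.0, -33.0, 7.0]]
-5.398817164322898
0.73 [19.4, 26.2, 132.1, 131.2] [593.1622037  253.37202747  52.1642275 ]
0.53 [79.6, 108.2, 87.9, 121.7] [531.65637356 247.85448533  55.27120579]
```

View pics/w1c.png

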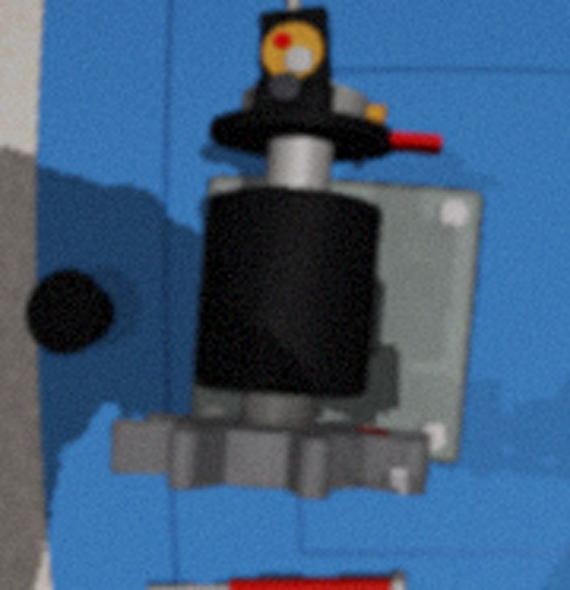

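```bash
python3 - <<'E'
from h import *
import pickle
c=pickle.load(open("w1.pkl","rb")); W=wpts(c)
T=np.array([429.76,-110.97,299.06]); D=W-T; D[...,1]*=-1; D[...,2]*=-1  # tool frame (yaw 0)
sel=(D[...,2]>-60)&(D[...,2]<30)&(abs(D[...,0])<60)&(abs(D[...,1])<90)
p=D[sel]
for z in range(-60,12,6):
    for sgn in (-1,1):
        q=p[(p[:,2]>=z)&(p[:,2]<z+6)&(p[:,1]*sgn>0)]
        if len(q)>3: print(z,sgn,len(q),q[:,0].min().round(1),q[:,0].max().round(1),"y",q[:,1].min().round(1),q[:,1].max().round(1))
E
```

```text
-60 -1 379 5.2 13.4 y -73.0 -42.3
-60 1 341 5.3 13.8 y 41.4 70.7
-54 -1 328 0.8 12.0 y -55.3 -42.5
-54 1 336 0.4 12.0 y 41.6 53.3
-48 -1 321 -7.3 11.4 y -56.3 -42.6
-48 1 315 -7.5 11.1 y 41.6 55.7
-42 -1 391 -11.5 11.2 y -56.9 -42.5
-42 1 398 -11.4 10.9 y 41.5 56.6
-36 -1 357 -11.9 11.1 y -57.2 -42.6
-36 1 358 -11.9 10.9 y 41.5 56.0
-30 -1 341 -12.1 10.8 y -56.8 -42.6
-30 1 338 -12.3 11.0 y 41.3 56.1
-24 -1 267 -11.9 10.9 y -55.4 -42.6
-24 1 261 -12.0 10.9 y 41.6 55.4
-18 -1 115 -11.4 10.3 y -48.3 -42.6
-18 1 109 -11.3 9.7 y 41.8 47.4
```

{"op": "apply_moves", "data": {
  "plan": [
    {"rx": 0,"ry": 0,"rz": 0.03,"tx": 0.0945,"ty": -0.0145,"tz": 0.0,"hand": 1},
    {"rx": 0,"ry": 0,"rz": 0.03,"tx": 0.0945,"ty": -0.0145,"tz": 0.12,"hand": 1},
    {"rx": 0,"ry": 0,"rz": 0.03,"tx": 0.0945,"ty": -0.0145,"tz": 0.22,"hand": 1},
    {"rx": 0,"ry": 0,"rz": 0.03,"tx": 0.0945,"ty": -0.0145,"tz": 0.28,"hand": 1},
    {"rx": 0,"ry": 0,"rz": 0.03,"tx": 0.0945,"ty": -0.0145,"tz": 0.31,"hand": 1},
    {"rx": 0,"ry": 0,"rz": 0.03,"tx": 0.0945,"ty": -0.0145,"tz": 0.325,"hand": 1},
    {"rx": 0,"ry": 0,"rz": 0.03,"tx": 0.0945,"ty": -0.0145,"tz": 0.338,"hand": 1},
    {"rx": 0,"ry": 0,"rz": 0.03,"tx": 0.0945,"ty": -0.0145,"tz": 0.338,"hand": 1}
  ]
}}

```text
time: 4.15
position: [468.4, -104.4, 164.6]
ee_rot: [180.0, -0.0, -5.3]
ft_force: [0.0, -0.0, 0.3]
opening: 85.8
grip_force: 0.0
```

```bash
python3 look.py w2; python3 - <<'E'
from h import *
print(monitor.read_state()["ft_force"])
cv2.imwrite("pics/w2c.png",cv2.resize(cv2.imread("pics/w2.png")[100:300,130:350],(660,600)))
E
```

```text
4.2 [ 468.49852959 -104.35724962  164.76265154] [ 1.79982992e+02 -6.58663755e-02 -5.30882405e+00]
[33 54] [399 484]
[0.2434583  0.7372942  0.49320398]
```

View pics/w2c.png

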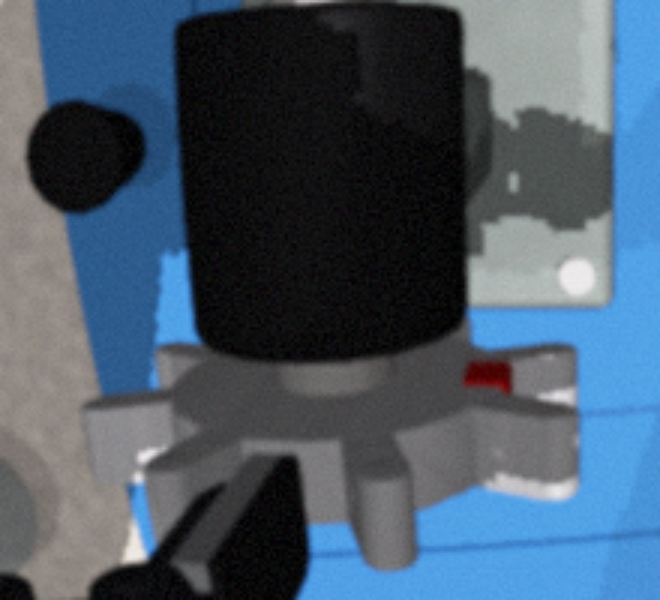

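{"op": "apply_moves", "data": {
  "plan": [
    {"rx": 0,"ry": 0,"rz": 0,"tx": 0,"ty": 0.015,"tz": 0,"hand": 1},
    {"rx": 0,"ry": 0,"rz": 0,"tx": 0,"ty": 0.025,"tz": 0,"hand": 1},
    {"rx": 0,"ry": 0,"rz": 0,"tx": 0,"ty": 0.035,"tz": 0.001,"hand": 1},
    {"rx": 0,"ry": 0,"rz": 0,"tx": 0,"ty": 0.045,"tz": 0.004,"hand": 1},
    {"rx": 0,"ry": 0,"rz": 0,"tx": 0,"ty": 0.055,"tz": 0.007,"hand": 1},
    {"rx": 0,"ry": 0,"rz": 0,"tx": 0,"ty": 0.065,"tz": 0.01,"hand": 1},
    {"rx": 0,"ry": 0,"rz": 0,"tx": 0,"ty": 0.075,"tz": 0.0125,"hand": 1},
    {"rx": 0,"ry": 0,"rz": 0,"tx": 0,"ty": 0.085,"tz": 0.0125,"hand": 1},
    {"rx": 0,"ry": 0,"rz": 0,"tx": 0,"ty": 0.095,"tz": 0.0125,"hand": 1},
    {"rx": 0,"ry": 0,"rz": 0,"tx": 0,"ty": 0.097,"tz": 0.0125,"hand": 1},
    {"rx": 0,"ry": 0,"rz": 0,"tx": 0,"ty": 0.097,"tz": 0.0125,"hand": 1}
  ]
}}

```text
time: 5.58
position: [464.4, -142.9, 159.2]
ee_rot: [180.0, -0.0, -5.3]
ft_force: [-0.4, 0.8, -0.3]
opening: 85.7
grip_force: 0.0
```

```bash
python3 look.py w3; python3 - <<'E'
from h import *
print(monitor.read_state()["ft_force"])
cv2.imwrite("pics/w3c.png",cv2.resize(cv2.imread("pics/w3.png")[60:300,130:370],(600,600)))
E
```

```text
5.625 [ 464.43790171 -142.8045923   159.15423927] [ 1.79997624e+02 -2.60472851e-03 -5.30469290e+00]
[38 53] [399 361]
[0.13533    0.62968942 0.52297661]
```

View pics/w3c.png

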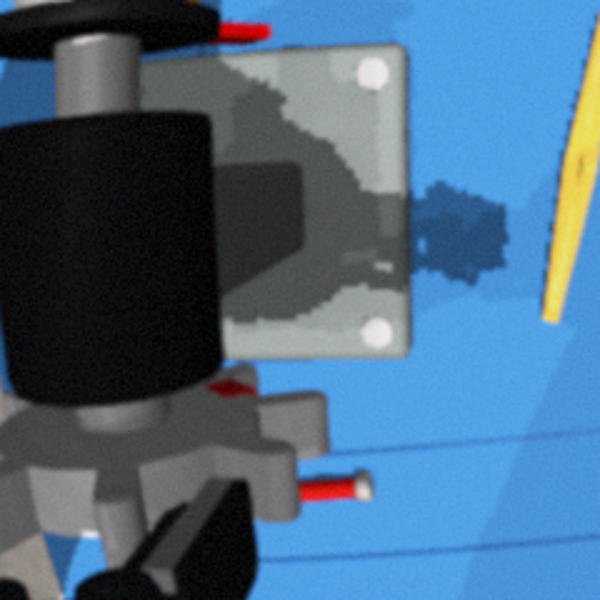

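```bash
cat > ang.py <<'E'
import sys,pickle
from h import *
n=sys.argv[1]; c=optics.capture("wrist") if len(sys.argv)>2 else pickle.load(open(n+".pkl","rb"))
W=wpts(c)
yaw=np.arctan(-0.0945); O=np.array([499,-60.3,138.8])
R=np.array([[np.cos(yaw),np.sin(yaw),0],[-np.sin(yaw),np.cos(yaw),0],[0,0,1]])
S=(W-O)@R.T
hsv=cv2.cvtColor(c["img"],cv2.COLOR_BGR2HSV)
red=((hsv[...,0]<8)|(hsv[...,0]>172))&(hsv[...,1]>170)&(hsv[...,2]>60)
for lo,hi,nm in ((60,80,"pointer"),(-36,-15,"patch")):
    m=red&(S[...,0]>lo)&(S[...,0]<hi)&(np.hypot(S[...,1],S[...,2])<50)&(np.hypot(S[...,1],S[...,2])>28)
    if m.sum():
        q=S[m]; q=q[np.argsort(-np.hypot(q[:,1],q[:,2]))][:15]; y,z=np.median(q[:,1]),np.median(q[:,2]); print(nm,m.sum(),y.round(1),z.round(1),"theta",np.degrees(np.arctan2(y,-z)).round(1)%360)
p=S[(S[...,0]>-35)&(S[...,0]<-18)&(np.hypot(S[...,1],S[...,2])<53)]
r=np.hypot(p[:,1],p[:,2]); a=np.degrees(np.arctan2(-p[:,1],p[:,2]))[r>48.5]
h,e=np.histogram(a,np.arange(-90,121,5)); print([(int(x),int(k)) for x,k in zip(e,h) if k>5])
# barrel line check (stand moved?)
b=W[(W[...,2]>150)&(W[...,2]<168)&(W[...,0]>497)&(W[...,0]<540)&(abs(W[...,1]+62)<24)]
for x in (500,530):
    q=b[abs(b[:,0]-x)<4]
    if len(q)>20:
        A=np.c_[2*q[:,1],2*q[:,2],np.ones(len(q))]; s=np.linalg.lstsq(A,(q[:,1:]**2).sum(1),rcond=None)[0]; print("axis at",x,s[:2].round(1))
st=monitor.read_state(); print(st["time"],st["position"],st["ft_force"])
E
python3 ang.py w1; python3 ang.py w2; python3 ang.py w3
```

```text
pointer 67 -40.1 5.7 theta 262.0
[(-70, 17), (-65, 31), (-30, 15), (-25, 71), (-20, 54), (15, 42), (20, 97), (25, 31), (60, 40), (65, 46), (105, 6)]
axis at 500 [-60.5 139.2]
axis at 530 [-63.2 139.1]
5.625 [ 464.43790171 -142.8045923   159.15423927] [0.13533    0.62968942 0.52297661]
pointer 240 -41.7 6.6 theta 261.0
patch 90 -34.1 4.5 theta 262.5
[(-70, 34), (-65, 70), (-30, 12), (-25, 148), (-20, 77), (-10, 25), (0, 112), (15, 119), (20, 298), (25, 100), (60, 114), (65, 125), (105, 52), (110, 13)]
axis at 500 [-60.5 138.6]
axis at 530 [-63.1 139.1]
5.625 [ 464.43790171 -142.8045923   159.15423927] [0.13533    0.62968942 0.52297661]
pointer 137 -33.6 -24.5 theta 306.1
patch 48 -25.3 -20.9 theta 309.6
[(-70, 18), (-65, 40), (-30, 7), (-25, 115), (-20, 119), (15, 75), (20, 225), (25, 91), (35, 6), (60, 132), (65, 166), (70, 14), (105, 76), (110, 27)]
axis at 500 [-60.6 139. ]
axis at 530 [-63.3 139.3]
5.625 [ 464.43790171 -142.8045923   159.15423927] [0.13533    0.62968942 0.52297661]
```

{"op": "apply_moves", "data": {
  "plan": [
    {"rx": 0,"ry": 0,"rz": 0,"tx": 0,"ty": 0,"tz": -0.05,"hand": 1},
    {"rx": 0,"ry": 0,"rz": 0,"tx": 0,"ty": 0,"tz": -0.09,"hand": 1},
    {"rx": 0,"ry": 0,"rz": 0,"tx": 0,"ty": 0,"tz": -0.09,"hand": 1},
    {"rx": 0,"ry": 0,"rz": 0,"tx": 0,"ty": -0.097,"tz": -0.09,"hand": 1},
    {"rx": 0,"ry": 0,"rz": 0,"tx": 0,"ty": -0.097,"tz": -0.09,"hand": 1},
    {"rx": 0,"ry": 0,"rz": 0,"tx": 0,"ty": -0.097,"tz": -0.06,"hand": 1},
    {"rx": 0,"ry": 0,"rz": 0,"tx": 0,"ty": -0.097,"tz": -0.03,"hand": 1},
    {"rx": 0,"ry": 0,"rz": 0,"tx": 0,"ty": -0.097,"tz": -0.0125,"hand": 1},
    {"rx": 0,"ry": 0,"rz": 0,"tx": 0,"ty": -0.097,"tz": -0.0125,"hand": 1}
  ]
}}

```text
time: 6.75
position: [467.2, -104.2, 162.9]
ee_rot: [-180.0, 0.1, -5.3]
ft_force: [-0.6, -0.2, 0.9]
opening: 85.1
grip_force: 0.0
```

{"op": "apply_moves", "data": {
  "plan": [
    {"rx": 0,"ry": 0,"rz": 0,"tx": 0,"ty": 0.015,"tz": 0,"hand": 1},
    {"rx": 0,"ry": 0,"rz": 0,"tx": 0,"ty": 0.025,"tz": 0,"hand": 1},
    {"rx": 0,"ry": 0,"rz": 0,"tx": 0,"ty": 0.035,"tz": 0.001,"hand": 1},
    {"rx": 0,"ry": 0,"rz": 0,"tx": 0,"ty": 0.045,"tz": 0.004,"hand": 1},
    {"rx": 0,"ry": 0,"rz": 0,"tx": 0,"ty": 0.055,"tz": 0.007,"hand": 1},
    {"rx": 0,"ry": 0,"rz": 0,"tx": 0,"ty": 0.065,"tz": 0.01,"hand": 1},
    {"rx": 0,"ry": 0,"rz": 0,"tx": 0,"ty": 0.075,"tz": 0.0125,"hand": 1},
    {"rx": 0,"ry": 0,"rz": 0,"tx": 0,"ty": 0.085,"tz": 0.0125,"hand": 1},
    {"rx": 0,"ry": 0,"rz": 0,"tx": 0,"ty": 0.095,"tz": 0.0125,"hand": 1},
    {"rx": 0,"ry": 0,"rz": 0,"tx": 0,"ty": 0.097,"tz": 0.0125,"hand": 1},
    {"rx": 0,"ry": 0,"rz": 0,"tx": 0,"ty": 0.097,"tz": 0.0125,"hand": 1}
  ]
}}

```text
time: 8.12
position: [464.4, -142.9, 159.1]
ee_rot: [180.0, 0.0, -5.3]
ft_force: [0.2, 0.6, -0.1]
opening: 85.6
grip_force: 0.0
```

{"op": "apply_moves", "data": {
  "plan": [
    {"rx": 0,"ry": 0,"rz": 0,"tx": 0,"ty": 0,"tz": -0.05,"hand": 1},
    {"rx": 0,"ry": 0,"rz": 0,"tx": 0,"ty": 0,"tz": -0.12,"hand": 1},
    {"rx": 0,"ry": 0,"rz": 0,"tx": 0,"ty": 0,"tz": -0.25,"hand": 1},
    {"rx": 0,"ry": 0,"rz": 0,"tx": -0.1,"ty": 0,"tz": -0.35,"hand": -1},
    {"rx": 0,"ry": 0,"rz": 0,"tx": -0.1,"ty": 0,"tz": -0.35,"hand": -1},
    {"rx": 0,"ry": 0,"rz": 0,"tx": -0.1,"ty": 0,"tz": -0.35,"hand": -1}
  ]
}}

```text
time: 8.88
position: [424.7, -139.0, 298.7]
ee_rot: [180.0, -0.0, -5.3]
ft_force: [0.4, -0.4, -0.3]
opening: 32.4
grip_force: 0.0
```

```bash
python3 look.py w4; python3 ang.py w4; python3 - <<'E'
from h import *
import pickle
c=optics.capture("side"); W=pts(c)
hsv=cv2.cvtColor(c["img"],cv2.COLOR_BGR2HSV)
red=((hsv[...,0]<8)|(hsv[...,0]>172))&(hsv[...,1]>130)&(W[...,2]>80)&(abs(W[...,0]-510)<100)&(abs(W[...,1]+60)<80)
print(W[red].round(0).tolist())
a=cv2.resize(c["img"][155:265,285:395],(560,560),interpolation=cv2.INTER_CUBIC); cv2.imwrite("pics/s2.png",a)
E
```

```text
8.925 [ 424.44858955 -138.85962299  297.90658485] [-1.79966272e+02  7.32502994e-02 -5.29948266e+00]
[35 77] [399 381]
[(-70, 22), (-65, 25), (-30, 7), (-25, 68), (-20, 43), (15, 35), (20, 93), (25, 26), (60, 41), (65, 50), (105, 31), (110, 6)]
axis at 500 [-60.5 138.7]
axis at 530 [-63.2 139.3]
8.925 [ 424.44858955 -138.85962299  297.90658485] [ 0.03262549  0.07078031 -0.40183321]
[[542.0, -37.0, 131.0], [543.0, -38.0, 127.0], [539.0, -37.0, 129.0], [551.0, -47.0, 118.0], [464.0, -57.0, 125.0], [463.0, -57.0, 122.0]]
```

View pics/s2.png

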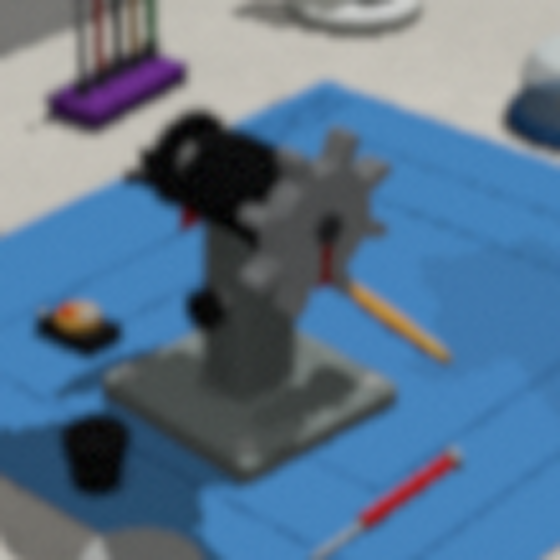

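{"op": "apply_moves", "data": {
  "plan": [
    {"rx": 0,"ry": 0,"rz": 0,"tx": 0.172,"ty": -1.0,"tz": 0,"hand": -1},
    {"rx": 0,"ry": 0,"rz": 0,"tx": 0.172,"ty": -1.0,"tz": 0,"hand": -1},
    {"rx": 0,"ry": 0,"rz": 0,"tx": 0.172,"ty": -1.0,"tz": 0,"hand": -1},
    {"rx": 0,"ry": 0,"rz": 0,"tx": 0.172,"ty": -1.0,"tz": 0,"hand": -1},
    {"rx": 0,"ry": 0,"rz": 0,"tx": 0.172,"ty": -1.0,"tz": 0,"hand": -1},
    {"rx": 0,"ry": 0,"rz": 0,"tx": 0.172,"ty": -1.0,"tz": 0,"hand": -1},
    {"rx": 0,"ry": 0,"rz": 0,"tx": 0.172,"ty": -1.0,"tz": 0,"hand": -1},
    {"rx": 0,"ry": 0,"rz": 0,"tx": 0.172,"ty": -1.0,"tz": 0.15,"hand": -1},
    {"rx": 0,"ry": 0,"rz": 0,"tx": 0.172,"ty": -1.0,"tz": 0.3,"hand": -1},
    {"rx": 0,"ry": 0,"rz": 0,"tx": 0.172,"ty": -1.0,"tz": 0.425,"hand": -1},
    {"rx": 0,"ry": 0,"rz": 0,"tx": 0.172,"ty": -1.0,"tz": 0.425,"hand": -1}
  ]
}}

```text
time: 10.35
position: [524.7, 69.6, 186.8]
ee_rot: [-177.6, 0.2, -0.7]
ft_force: [-0.1, -0.2, 0.2]
opening: -0.4
grip_force: 0.0
```

```bash
python3 - <<'E'
from h import *
for n in ("wrist","side","top"):
    c=optics.capture(n); W=(wpts if n=="wrist" else pts)(c)
    hsv=cv2.cvtColor(c["img"],cv2.COLOR_BGR2HSV)
    g=(abs(hsv[...,0]-65)<18)&(hsv[...,1]>100)&(abs(W[...,0]-530)<25)&(abs(W[...,1]-253)<25)&(W[...,2]>52)&(W[...,2]<62)
    if g.sum(): q=W[g]; print(n,g.sum(),q.mean(0).round(1),np.percentile(q,[3,97],axis=0).round(1).tolist(),np.argwhere(g).mean(0))
    if n=="wrist": cv2.imwrite("pics/b1.png",c["img"][120:400,150:490])
s=monitor.read_state(); print(s["time"],s["position"],s["opening"])
E
```

```text
wrist 257 [533.1 250.4  55.7] [[524.2, 242.1, 52.8], [541.6, 259.5, 57.3]] [188.07392996 150.90272374]
side 36 [528.1 255.5  54.9] [[520.0, 247.7, 52.4], [535.7, 263.7, 56.5]] [269.05555556 241.22222222]
top 30 [532.9 251.6  56.5] [[524.9, 242.1, 52.4], [543.6, 261.3, 61.4]] [199.86666667 246.46666667]
10.5 [523.74737951  69.92304336 186.90805114] -0.37637757114452325
```

View pics/b1.png

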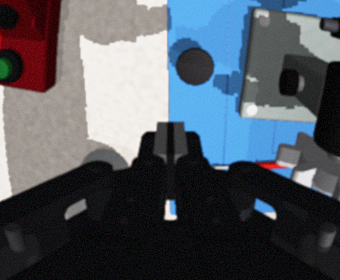

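```bash
python3 - <<'E'
from h import *
s=monitor.read_state(); print(s["time"],s["position"],s["ee_rot"],s["joint_positions"],s["joint_velocities"],s["ft_force"])
E
```

```text
10.5 [523.74737951  69.92304336 186.90805114] [-177.5700466     0.30489669   -0.70314618] [ -0.75790319   7.76835092 -17.07617761  65.46269166   2.42966091
 179.9451945 ] [ 0.18886831 -1.40656405  2.81276679  0.3687394   0.07738075  0.01251661] [ 0.09396303 -0.34862915 -0.03121544]
```

```bash
cat > rel.py <<'E'
import sys
from h import *
from scipy.spatial.transform import Rotation as Ro
x,y,z,yaw=map(float,sys.argv[1:5]); s=monitor.read_state()
R=Ro.from_euler("xyz",s["ee_rot"],degrees=True); T=Ro.from_euler("xyz",[180,0,yaw],degrees=True)
print("r",((R.inv()*T).as_rotvec()/np.pi).round(4),"t",(R.inv().apply(np.array([x,y,z])-s["position"])/400).round(4))
E
python3 rel.py 531 252.5 190 45;python3 rel.py 531 252.5 110 45
```

```text
r [-0.0135 -0.0038 -0.2539] t [ 0.0125 -0.4566  0.0116]
r [-0.0135 -0.0038 -0.2539] t [ 0.0136 -0.4481  0.2114]
```

{"op": "apply_moves", "data": {
  "plan": [
    {"rx": -0.0135,"ry": -0.004,"rz": -0.254,"tx": 0.0125,"ty": -0.457,"tz": 0.0116,"hand": -1},
    {"rx": -0.0135,"ry": -0.004,"rz": -0.254,"tx": 0.0125,"ty": -0.457,"tz": 0.0116,"hand": -1},
    {"rx": -0.0135,"ry": -0.004,"rz": -0.254,"tx": 0.0125,"ty": -0.457,"tz": 0.0116,"hand": -1},
    {"rx": -0.0135,"ry": -0.004,"rz": -0.254,"tx": 0.0125,"ty": -0.457,"tz": 0.0116,"hand": -1},
    {"rx": -0.0135,"ry": -0.004,"rz": -0.254,"tx": 0.0125,"ty": -0.457,"tz": 0.0116,"hand": -1},
    {"rx": -0.0135,"ry": -0.004,"rz": -0.254,"tx": 0.0125,"ty": -0.457,"tz": 0.0116,"hand": -1},
    {"rx": -0.0135,"ry": -0.004,"rz": -0.254,"tx": 0.0136,"ty": -0.448,"tz": 0.2114,"hand": -1},
    {"rx": -0.0135,"ry": -0.004,"rz": -0.254,"tx": 0.0136,"ty": -0.448,"tz": 0.2114,"hand": -1},
    {"rx": -0.0135,"ry": -0.004,"rz": -0.254,"tx": 0.0136,"ty": -0.448,"tz": 0.2114,"hand": -1}
  ]
}}

```text
time: 11.62
position: [531.2, 252.6, 110.4]
ee_rot: [179.9, 0.1, 45.0]
ft_force: [0.2, 0.2, 0.5]
opening: -0.1
grip_force: 0.0
```

```bash
python3 - <<'E'
from h import *
s=monitor.read_state(); print(s["joint_positions"],s["ee_rot"])
c=optics.capture("wrist"); W=wpts(c)
hsv=cv2.cvtColor(c["img"],cv2.COLOR_BGR2HSV)
g=(abs(hsv[...,0]-65)<18)&(hsv[...,1]>100)&(abs(W[...,0]-530)<25)&(abs(W[...,1]-253)<25)&(W[...,2]>50)&(W[...,2]<62)
q=W[g]; print(g.sum(),q.mean(0).round(1),np.percentile(q,[3,97],axis=0).round(1).tolist())
cv2.imwrite("pics/b2.png",c["img"][120:400,150:490])
E
for z in 62 57 48.5; do python3 rel.py 531.5 252 $z 45; done
```

```text
[ 1.91677882e+01  1.72657188e+01 -1.49921237e+01  5.77695959e+01
 -7.02766152e-02  1.54120158e+02] [1.79948748e+02 5.53613679e-02 4.50476227e+01]
766 [533.1 253.2  55.9] [[523.7, 244.0, 52.3], [542.1, 262.2, 57.5]]
r [ 0.0008 -0.0007  0.0003] t [-0.0044 -0.0004  0.1251]
r [ 0.0008 -0.0007  0.0003] t [-0.0044 -0.0004  0.1376]
r [ 0.0008 -0.0007  0.0003] t [-0.0045 -0.0005  0.1589]
```

View pics/b2.png

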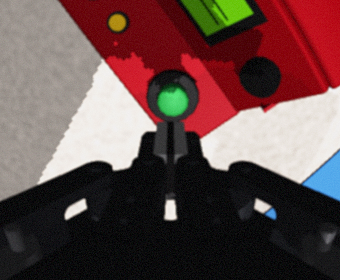

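{"op": "apply_moves", "data": {
  "plan": [
    {"rx": 0,"ry": 0,"rz": 0,"tx": 0.0025,"ty": 0.001,"tz": 0.1,"hand": -1},
    {"rx": 0,"ry": 0,"rz": 0,"tx": 0.0025,"ty": 0.001,"tz": 0.125,"hand": -1},
    {"rx": 0,"ry": 0,"rz": 0,"tx": 0.0025,"ty": 0.001,"tz": 0.137,"hand": -1},
    {"rx": 0,"ry": 0,"rz": 0,"tx": 0.0025,"ty": 0.001,"tz": 0.144,"hand": -1},
    {"rx": 0,"ry": 0,"rz": 0,"tx": 0.0025,"ty": 0.001,"tz": 0.15,"hand": -1},
    {"rx": 0,"ry": 0,"rz": 0,"tx": 0.0025,"ty": 0.001,"tz": 0.15,"hand": -1}
  ]
}}

```text
time: 12.42
position: [534.4, 254.1, 52.4]
ee_rot: [179.8, -0.2, 45.1]
ft_force: [0.2, 0.9, 3.1]
opening: 0.1
grip_force: 1.5
```

{"op": "apply_moves", "data": {
  "plan": [
    {"rx": 0,"ry": 0,"rz": 0,"tx": 0,"ty": 0,"tz": 0.004,"hand": -1},
    {"rx": 0,"ry": 0,"rz": 0,"tx": 0,"ty": 0,"tz": 0.008,"hand": -1},
    {"rx": 0,"ry": 0,"rz": 0,"tx": 0,"ty": 0,"tz": 0.008,"hand": -1}
  ]
}}

```text
time: 12.8
position: [534.5, 254.1, 50.8]
ee_rot: [179.8, -0.2, 45.1]
ft_force: [-3.5, -1.1, 15.8]
opening: 0.1
grip_force: 7.7
```

{"op": "apply_moves", "data": {
  "plan": [
    {"rx": 0,"ry": 0,"rz": 0,"tx": 0,"ty": 0,"tz": -0.03,"hand": -1},
    {"rx": 0,"ry": 0,"rz": 0,"tx": 0,"ty": 0,"tz": -0.15,"hand": -1},
    {"rx": 0,"ry": 0,"rz": 0,"tx": 0,"ty": 0,"tz": -0.3,"hand": -1},
    {"rx": 0,"ry": 0,"rz": 0,"tx": 0,"ty": 0,"tz": -0.45,"hand": -1},
    {"rx": 0,"ry": 0,"rz": 0,"tx": 0,"ty": 0,"tz": -0.45,"hand": -1},
    {"rx": 0,"ry": 0,"rz": 0,"tx": 0,"ty": 0,"tz": -0.45,"hand": -1}
  ]
}}

```text
time: 13.55
position: [532.4, 253.7, 227.7]
ee_rot: [179.9, -0.1, 45.1]
ft_force: [0.1, -0.5, -1.1]
opening: 0.2
grip_force: 0.0
```

```bash
python3 - <<'E'
from h import *
import pickle
o=pickle.load(open("side.pkl","rb")); c=optics.capture("side"); W=pts(c)
hsv=cv2.cvtColor(c["img"],cv2.COLOR_BGR2HSV)
red=((hsv[...,0]<8)|(hsv[...,0]>172))&(hsv[...,1]>130)&(W[...,2]>80)&(abs(W[...,0]-510)<100)&(abs(W[...,1]+60)<80)
print(W[red].round(0).tolist())
g=(abs(hsv[...,0]-65)<18)&(hsv[...,1]>100)&(abs(W[...,0]-530)<25)&(abs(W[...,1]-253)<25)
print(g.sum(),np.median(W[g],0) if g.sum() else 0)
for q in ("loupe","jar","movement_holder","tweezers","case_ball"):
    d=models.trace(q,"side"); print(q,[(round(e["conf"],2),e["extent"]) for e in d[:2]])
print(monitor.read_state()["time"],monitor.read_state()["ft_force"])
E
```

```text
[[570.0, -39.0, 148.0], [537.0, -36.0, 139.0], [543.0, -38.0, 130.0], [544.0, -39.0, 127.0], [541.0, -40.0, 128.0], [535.0, -37.0, 131.0], [547.0, -42.0, 121.0], [466.0, -61.0, 110.0], [464.0, -59.0, 109.0]]
58 [526.39246407 256.45568672  53.3852873 ]
loupe [(0.63, [294.4, 235.2, 311.3, 254.7])]
jar [(0.58, [297.7, 258.5, 327.3, 301.2]), (0.47, [305.4, 174.7, 364.2, 250.7])]
movement_holder []
tweezers [(0.66, [352.9, 214.2, 374.0, 226.6])]
case_ball [(0.81, [217.9, 339.6, 260.4, 373.3])]
13.85 [-0.08780547  0.93748681  0.47197987]
```

The wheel is in the crown-down click, the button was pressed to its stop and released, and nothing else on the bench moved.

```bash
python3 -c "
from workcell import order
print(order.job_done())"
```

```text
the job is handed in; nothing more can be done
None
```

The job is handed in: I flicked the wheel two clicks so the crown points straight down, then pressed the green start button to its stop and let go; the clock read about 14 s, and the last picture showed nothing else moved, though the movement holder, dust dome and screwdriver weren't re-checked.

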